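# Hang the lift-off door on the sample cabinet

## Robot

A 6-joint arm with a two-finger parallel gripper is mounted at the origin on the work surface. World frame = base frame: x ahead of the robot, y to its left, z up, the work surface at z = 0. Lengths are in mm, angles in rad, forces in N, time in s.
With the tool pointing down it reaches from about 350 to 875 mm from the base axis. Payload 4.2 kg.
Tool frame: the origin (TCP) lies on the centre line of the jaws, within the pads' length; the fingertips stand 14 mm ahead of it and the grasp point (between the pads) lies 5 mm behind it (tcp_to_tips is the distance from the TCP to the fingertips, in mm); z points along the fingers, y is the direction in which the jaws open and shut (so a half turn about z gives the same grasp; the last joint's range is limited). The gripper opens to 85 mm and grips with 20 to 120 N. Pads are 22 mm wide; open, the fingers measure 114 mm over their backs; the gripper's body (76 mm by 85 mm) begins 54 mm behind the grasp point. The pads swing forward as they close: fully open they stand 13 mm farther back than shut.
Start: joints at [-0.928, 0.385, 0.008, 0, -1.194, -0.259], TCP at [234.043, -579.503, 211.412] pointing down, gripper open.
Joint ranges: [-3.14, 3.14], [-1.21, 2.06], [-1.07, 1.41], [-3.16, 2.05], [-2.99, -0.16], [-3.1, 3.1]. Speed limits (rad/s): [2.79, 2.79, 3.14, 3.14, 3.14, 3.14].

## Interface

Orientations are given as a unit quaternion [x, y, z, w].
In Python, from bench import read_state, get_image, job_done, tcp_to_tips gives the robot as it stands. The module is installed in compiled form; this text tells all that it offers.
- The arm moves only by the tool play_rows, never from a script. Its argument "targets" is a list of rows, each an object of numbers: "gripper": the gripper's target within -1 to 1 (shut at 1, half-way at 0, fully open at -1); "tx", "ty", "tz": the shift along the tool's x, y, z scaled (see below); "spin": the turn about the tool's z scaled (see below). A call has 1 to 12 rows; each row is the pose to reach, as a shift and turn from the pose commanded when the call began, along the tool's axes at that moment; what a row does not reach only later rows make up. The controller multiplies each number of a shift by 0.25 m and each number of a turn by pi/4 rad. A row lasts 1/8 s, in which the tool goes at most 62.5 mm and 10.7 degrees, less where a joint would pass 70% of its speed; a pose out of reach is approached as far as the arm can. A call with a number of a shift or a turn outside -1 to 1 is refused whole. A call with a gripper value outside its range is refused whole. The fingers move at their own pace and stop on an object; the grip force is fixed at half the most. Time passes only in rows, so rows that repeat a pose let the fingers close. It gives the time, the measured TCP pose, the force and the opening at its end, in the units of the state.
- read_state(): the state, without advancing time (a new reading comes with each control period).
- get_image(name): name is "scene" or "top"; returns a dict with "frame" (400x640x3 uint8, red, green, blue), "depth" (400x640 float32, mm along the optical axis (not along the pixel's ray), 0 where there is no reading), "mtx" (3x3 intrinsics, pixels), "k1" (the pictures are not rectified: a ray, as slopes to the right and down, at radius r is drawn at 1 + k1 r^2 times it, then the intrinsics apply), "world_to_cam" (4x4, takes a point from world to camera coordinates). Camera axes: x right, y up, looking along -z (the intrinsics and any distortion apply to the point x, -y, -z); pixel columns grow to the right and rows downward; lengths in mm; the calibration is good to about 2 mm. A picture is of the moment at which its call begins.
- job_done(): hands the job in, once; it reports no verdict.
The state is a dict: "clock": time; "joints": joint angles; "joint_vel": joint speeds; "joint_efforts": joint torques, N m; "position": TCP position; "ee_rot": TCP orientation; "contact_force": force on the tool from outside, world axes, zero at the start; "wrist_torque": the same for the moment, N m; "gripper_width": finger opening in mm.
Only numpy, scipy, OpenCV 4.12 (cv2) and the standard library are available. Lean on these libraries where they do the work, as an engineer would, in place of code of your own. Each camera call takes 0.05 s, during which the arm holds its last target.

## Task

Put the lift-off door back on the small sample cabinet: take it out of its stand, hold it closed across the cabinet's open front, and lower it so that both hinge knuckles drop onto their two pins. Lower it fully home before letting go, and leave the plain panel without knuckles alone in its own stand.

Things in the scene. Friction and masses are not known exactly. Their poses are not given: they have to be found in the camera images.
- door: Lift-off door, loose grey upright panel 160 wide (y) x 150 high (z) x 8 thick (x), 0.25-0.5 kg; origin at centre of its underside, outer face to -x. Dark grip tab on the middle of its top edge: 12 thick, 50 wide, up to z=190; pinch across x near z=172. Two ring knuckles on its +y edge. Starts upright in either of two fixed slotted stands, on a 12 high base; pull straight up 40 or more to free it.
- upper_knuckle (a point): Centre of the upper knuckle's underside, at x=-12, y=105, z=115 mm in the door frame; axes as the door's. The lower knuckle is 95 below it. Knuckles: upright steel rings 20 high, outside 34, bore 24. Enter level from the cabinet's front with the door 35 to 60 (best 47) above home, since the lower knuckle cannot pass the upper bracket; then lower straight down.
- cabinet: Fixed grey box 180 wide (y), 150 deep (x), 159 high, open front to -x, yaw within 12 deg; origin at centre of its underside. Two upright steel pins in line at x=-101, y=105 mm: roots (tops of 8 thick brackets, knuckles rest here) at z=40 and 135; 28 high, 21.6 across for 6, then tapering to 4 at the tip. Closed and home, the door's origin is at x=-89, y=0, z=20, axes parallel, 10 off the front.
- blank: Plain panel to leave alone: grey, 160 wide (y) x 100 high (z) x 8 thick (x), same grip tab (up to z=140) but no knuckles. Origin at centre of its underside. Stands in the other stand; which stand is nearer the robot varies. Both stands: grey base 90 x 150 x 12, four posts up to 48 above the table that hold the panel's faces with 3 mm play.
Things that resemble listed ones, but are neither listed nor needed, are in the scene too. Several things have the shape of the door; the one meant has the colours described above.

How it is judged:
By the outcome, as a careful person would: the job done as asked, in the order asked, and still so for the second after the job is handed in, with the robot touching nothing.
It also fails if it takes over 48 s, if anything falls off the work surface, if the arm or the gripper's body presses on something with over 40 N, if the wrist force passes 120 N, or if a joint passes its speed limit or range.

## Working session

There is one attempt and no reset: what is moved stays moved. The work goes in short steps, Python scripts to look and compute and a tool call to move; the robot and the scene stay as the last step left them, time stands still between calls to the robot, and variables do not carry over. Pictures are saved under pics/ and viewed, and the job is handed in when it is done.

Besides the shell and the picture viewer there is one more tool, called after "Request:" by a JSON object that holds its "api" and its "payload". play_rows: Moves the arm, as the interface text tells. Its arguments: {"type":"object","properties":{"targets":{"type":"array","items":{"type":"object","properties":{"gripper":{"type":"number"},"tx":{"type":"number","minimum":-1,"maximum":1},"ty":{"type":"number","minimum":-1,"maximum":1},"tz":{"type":"number","minimum":-1,"maximum":1},"spin":{"type":"number","minimum":-1,"maximum":1}}}}},"required":["targets"]}

```bash
mkdir -p pics; cat > h.py <<'E'
import numpy as np, cv2
from bench import *
def grab(n,save=None):
    d=get_image(n)
    if save: cv2.imwrite(f'pics/{save}.png',d['frame'][:,:,::-1])
    return d
def ray(d,u,v):
    K=d['mtx'];x=(u-K[0,2])/K[0,0];y=(v-K[1,2])/K[1,1]
    X,Y=x,y
    for _ in range(30):
        s=1+d['k1']*(X*X+Y*Y);X,Y=x/s,y/s
    return X,Y
def pts(d):
    v,u=np.mgrid[0:400,0:640].astype(float)
    X,Y=ray(d,u,v);z=d['depth'].astype(float)
    c=np.stack([X*z,-Y*z,-z,np.ones_like(z)],-1)
    P=c@np.linalg.inv(d['world_to_cam']).T
    P=P[...,:3];P[z==0]=np.nan
    return P
def onplane(d,u,v,h):
    X,Y=ray(d,u,v);T=np.linalg.inv(d['world_to_cam'])
    r=T[:3,:3]@np.array([X,-Y,-1]);o=T[:3,3]
    return o+r*(h-o[2])/r[2]
E
python3 - <<'E'
from h import *
for n in('scene','top'):
    d=grab(n,n+'0');np.savez(n+'0.npz',**d)
    T=np.linalg.inv(d['world_to_cam']);print(n,T.round(2).tolist(),d['k1'],d['mtx'].tolist())
print(read_state())
E
```

```text
scene [[0.85, -0.41, 0.32, 894.41], [0.53, 0.69, -0.5, -789.0], [-0.02, 0.59, 0.8, 1002.89], [0.0, 0.0, 0.0, 1.0]] 0.03231825738306546 [[414.8006658460922, 0.0, 321.5115733267899], [0.0, 414.8006658460922, 194.96647817589198], [0.0, 0.0, 1.0]]
top [[0.02, 0.99, -0.13, 398.73], [-1.0, 0.02, 0.01, -190.21], [0.01, 0.13, 0.99, 1340.11], [0.0, 0.0, 0.0, 1.0]] -0.04285891585917737 [[382.28492026157727, 0.0, 319.41009475953075], [0.0, 382.28492026157727, 198.18616524231155], [0.0, 0.0, 1.0]]
{'clock': 0.1, 'joints': array([-9.28394254e-01,  3.85503288e-01,  6.76075855e-03, -4.49942500e-04,
       -1.19399112e+00, -2.58649736e-01]), 'joint_vel': array([-1.24554940e-04, -2.36866626e-03,  3.76819188e-03, -1.31841049e-05,
       -1.06182088e-04,  6.58247535e-04]), 'joint_efforts': array([-1.83586312e-04, -3.93319988e+01,  1.88929778e+01,  4.19789627e+00,
       -2.57624517e-03,  8.52646753e-07]), 'position': array([ 233.83938588, -579.00331286,  210.413847  ]), 'ee_rot': array([-1.90619414e-01,  9.81663515e-01,  9.63062051e-04, -2.33550827e-04]), 'contact_force': array([ 0.0569164 ,  0.21440101, -0.77788813]), 'wrist_torque': array([-0.00745822,  0.06279965, -0.00651114]), 'gripper_width': 85.51165599336684}
```

View pics/scene0.png

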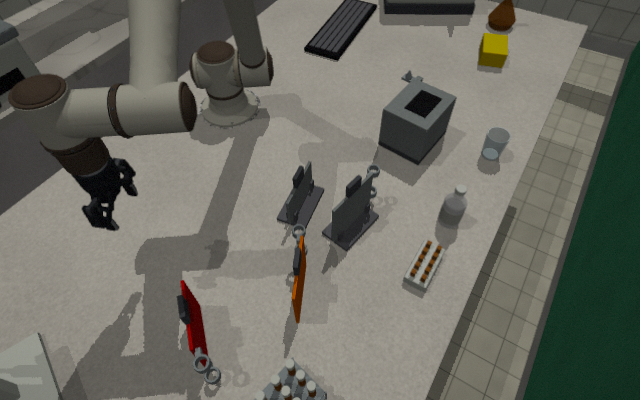

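View pics/top0.png

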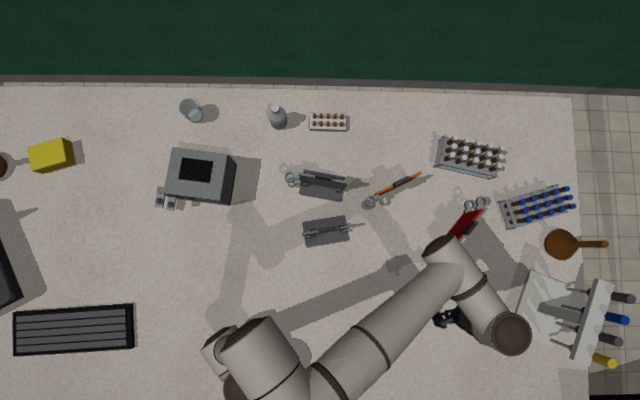

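Candidates for the door: grey panel with rings (scene 350,205; top 322,184), grey low panel without rings = blank (scene 300,195; top 327,230), orange panel (scene 299,275), red panel (scene 192,320). Choice: the grey one with rings. Close crop and measurements next.

```bash
python3 - <<'E'
from h import *
S=dict(np.load('scene0.npz'));T=dict(np.load('top0.npz'))
a=cv2.resize(S['frame'][70:260,270:470],None,fx=2.9,fy=2.9,interpolation=cv2.INTER_CUBIC)[:550,:400+180]
b=cv2.resize(T['frame'][135:255,150:370],None,fx=3.6,fy=3.6,interpolation=cv2.INTER_CUBIC)
cv2.imwrite('pics/c1.png',a[:,:,::-1]);cv2.imwrite('pics/c2.png',b[:,:,::-1])
for n,d in(('S',S),('T',T)):
    P=pts(d);print(n,'table z',np.nanmedian(P[...,2][np.abs(P[...,2])<30]))
    for lo,hi in((178,200),(145,158),(100,120),(125,145),(152,165)):
        m=(P[...,2]>lo)&(P[...,2]<hi)&(P[...,0]>380)&(P[...,0]<720)&(P[...,1]>-300)&(P[...,1]<260)
        k,l,st,c=cv2.connectedComponentsWithStats(m.astype(np.uint8))
        for i in range(1,k):
            if st[i,4]>5: q=P[l==i];print(lo,hi,c[i].round(),st[i,4],np.nanmean(q,0).round(1),q.min(0).round(),q.max(0).round())
E
```

```text
S table z -1.1892697985846326
178 200 [353. 186.] 89 [ 619.3 -219.1  189.9] [ 608. -239.  178.] [ 626. -187.  200.]
145 158 [418. 106.] 1732 [626.  170.6 153.9] [540.  91. 145.] [709. 260. 158.]
145 158 [298. 172.] 78 [ 457.7 -228.9  150.7] [ 447. -251.  145.] [ 467. -201.  157.]
145 158 [369. 169.] 19 [ 613.3 -118.2  147.2] [ 607. -138.  145.] [619. -98. 149.]
145 158 [375. 172.] 9 [ 632.4 -116.7  146.1] [ 628. -123.  145.] [ 637. -109.  147.]
145 158 [352. 195.] 109 [ 619.1 -217.7  151.8] [ 602. -292.  145.] [ 633. -137.  158.]
100 120 [412. 128.] 316 [637.9 120.7 110.1] [538.  89. 100.] [709. 257. 120.]
100 120 [298. 183.] 152 [ 459.2 -231.4  109.8] [ 440. -299.  100.] [ 473. -149.  120.]
100 120 [351. 204.] 161 [ 618.9 -218.7  110.5] [ 601. -293.  100.] [ 632. -133.  120.]
125 145 [414. 122.] 328 [639.2 120.6 135.2] [538.  90. 125.] [709. 259. 145.]
125 145 [375. 169.] 74 [ 624.3 -104.3  138. ] [ 609. -124.  126.] [639. -91. 145.]
125 145 [298. 178.] 55 [ 461.4 -232.6  134.8] [ 456. -253.  125.] [ 467. -201.  145.]
125 145 [367. 170.] 7 [ 609.7 -118.5  139.2] [ 606. -126.  131.] 
[... 1501 characters left out ...]
202.  101.] [ 452. -150.  119.]
125 145 [224. 179.] 75 [608.1 101.4 135.4] [536.  93. 125.] [683. 116. 145.]
125 145 [288. 175.] 14 [ 625.2 -103.4  139.1] [ 610. -118.  129.] [631. -93. 145.]
125 145 [292. 180.] 12 [ 607.  -115.   138.9] [ 602. -122.  131.] [ 617. -103.  145.]
125 145 [323. 181.] 53 [ 608.9 -215.2  134.9] [ 597. -288.  126.] [ 621. -141.  145.]
152 165 [198. 173.] 2271 [620.4 179.8 156.9] [537.  93. 152.] [705. 260. 165.]
152 165 [307. 175.] 45 [ 620.9 -162.1  161.8] [ 611. -189.  157.] [ 627. -135.  165.]
152 165 [339. 181.] 45 [ 603.8 -264.3  161.6] [ 598. -289.  153.] [ 613. -239.  165.]
152 165 [325. 229.] 31 [ 452.8 -222.8  154. ] [ 444. -247.  152.] [ 460. -204.  157.]
```

View pics/c1.png

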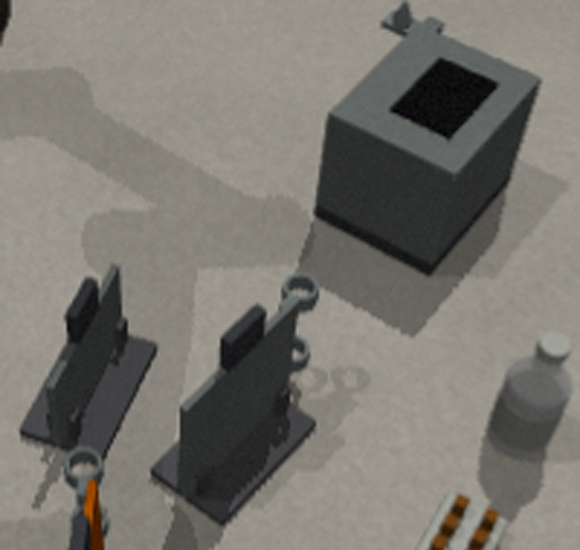

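View pics/c2.png

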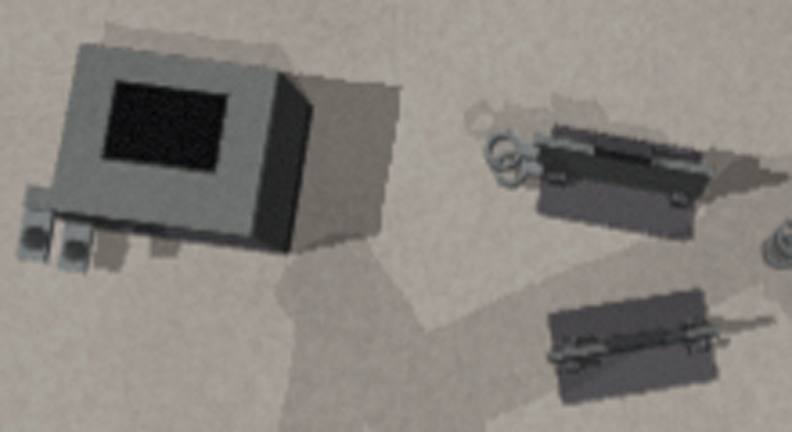

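Both views agree: the grey ringed panel in the far stand (crop c1 ~(245,390)) is the door; low grey one at (85,340) is the blank; the cabinet's pins are on its +y front side. Now fit the poses.

```bash
cat > fit.py <<'E'
from h import *
def line(q):
    # fit x = a + b*y robust
    y=q[:,1];x=q[:,0];m=np.ones(len(x),bool)
    for _ in range(4):
        b,a=np.polyfit(y[m],x[m],1);r=x-a-b*y;m=np.abs(r)<max(2.0*r[m].std(),1)
    return a,b,r[m].std(),m.sum()
E
python3 - <<'E'
from fit import *
S=dict(np.load('scene0.npz'));T=dict(np.load('top0.npz'))
for n,d in(('S',S),('T',T)):
    P=pts(d)
    def sel(lo,hi,x0,x1,y0,y1): 
        return P[(P[...,2]>lo)&(P[...,2]<hi)&(P[...,0]>x0)&(P[...,0]<x1)&(P[...,1]>y0)&(P[...,1]<y1)]
    for lo,hi in((60,90),(90,150),(60,150)):
        a,b,r,k=line(sel(lo,hi,585,650,-285,-145));print(n,'door face',lo,hi,'x@-215',round(a-215*b,2),'yaw',np.degrees(-np.arctan(b)).round(2),r.round(2),k)
    q=sel(166,196,590,650,-250,-180);a,b,r,k=line(q);print(n,'tab x@-215',round(a-215*b,2),'y',np.percentile(q[:,1],[2,98]).round(1),k)
    q=sel(60,163,585,650,-310,-130);print('y range',np.percentile(q[:,1],[1,99]).round(1))
    # cabinet top: mask connected
    m=((P[...,2]>150)&(P[...,2]<168)&(P[...,0]>500)&(P[...,0]<740)&(P[...,1]>60)&(P[...,1]<275)).astype(np.uint8)
    m=cv2.morphologyEx(m,cv2.MORPH_OPEN,np.ones((5,5)))
    c=max(cv2.findContours(m,0,cv2.CHAIN_APPROX_NONE)[0],key=cv2.contourArea)[:,0]
    w=np.array([onplane(d,u,v,159)[:2] for u,v in c],np.float32)
    R=cv2.minAreaRect(w);print('cab top',R)
    print('z', np.nanmedian(P[...,2][m>0]))
    print(cv2.boxPoints(R).round(1).tolist())
E
```

```text
S door face 60 90 x@-215 619.7 yaw -9.42 0.5 163
S door face 90 150 x@-215 619.7 yaw -9.3 0.59 382
S door face 60 150 x@-215 619.71 yaw -9.33 0.56 544
S tab x@-215 621.49 y [-238.5 -191. ] 81
y range [-292.  -136.3]
cab top ((626.4791259765625, 179.68186950683594), (181.61572265625, 150.41070556640625), 83.86087799072266)
z 154.56022367886067
[[542.0, 97.4000015258789], [691.5, 81.4000015258789], [711.0, 261.8999938964844], [561.4000244140625, 278.0]]
T door face 60 90 x@-215 608.87 yaw -9.45 0.42 64
T door face 90 150 x@-215 608.91 yaw -9.35 0.42 134
T door face 60 150 x@-215 608.9 yaw -9.38 0.42 197
T tab x@-215 606.99 y [-239.4 -190.3] 29
y range [-289.1 -131.5]
cab top ((620.3876342773438, 187.69149780273438), (180.09616088867188, 149.68203735351562), 83.53137969970703)
z 156.448810792308
[[535.9000244140625, 106.5999984741211], [684.5999755859375, 89.80000305175781], [704.9000244140625, 268.70001220703125], [556.2000122070312, 285.6000061035156]]
```

```bash
python3 - <<'E'
from fit import *
S=dict(np.load('scene0.npz'));T=dict(np.load('top0.npz'))
for n,d in(('S',S),('T',T)):
    P=pts(d)
    def sel(lo,hi,x0,x1,y0,y1): 
        return P[(P[...,2]>lo)&(P[...,2]<hi)&(P[...,0]>x0)&(P[...,0]<x1)&(P[...,1]>y0)&(P[...,1]<y1)]
    for nm,b in(('near door',(520,560,-180,-60)),('door -y',(560,660,-420,-340)),('near cab front',(430,510,80,260)),('cab back',(750,800,50,250)),('cab +y',(560,700,340,400))):
        q=sel(-30,30,*b);print(n,nm,np.median(q[:,2]).round(2),len(q))
    for x in(560,590,620,650,680):print('cabtop',x,[np.median(sel(140,175,x-10,x+10,y-10,y+10)[:,2]).round(1) for y in(120,150,180,210,240)])
    m=((P[...,2]>148)&(P[...,2]<168)&(P[...,0]>500)&(P[...,0]<740)&(P[...,1]>60)&(P[...,1]<285)).astype(np.uint8)
    m=cv2.morphologyEx(m,cv2.MORPH_OPEN,np.ones((5,5)))
    R=cv2.minAreaRect(P[m>0][:,:2].astype(np.float32));print('cab',R,cv2.boxPoints(R).round(1).tolist())
    # pins
    q=sel(100,175,520,600,285,330);print('upper bracket/pin',len(q),q.min(0) if len(q) else '',q.max(0) if len(q) else '', np.median(q,0))
    print('door top z',np.percentile(sel(150,175,590,640,-290,-250)[:,2],[50,90,98]).round(1),'tab top',np.percentile(sel(180,215,590,640,-250,-180)[:,2],[50,90,98]).round(1))
E
```

```text
S near door -0.57 259
S door -y -2.05 910
S near cab front -0.73 796
S cab back -0.76 770
S cab +y -1.17 25
cabtop 560 [np.float64(153.7), np.float64(154.0), np.float64(153.5), np.float64(153.8), np.float64(153.3)]
cabtop 590 [np.float64(153.9), np.float64(154.7), np.float64(154.0), np.float64(153.5), np.float64(153.5)]
cabtop 620 [np.float64(153.9), np.float64(157.8), np.float64(157.8), np.float64(157.7), np.float64(156.3)]
cabtop 650 [np.float64(153.7), np.float64(157.3), np.float64(157.6), np.float64(158.0), np.float64(155.3)]
cabtop 680 [np.float64(154.3), np.float64(154.0), np.float64(153.6), np.float64(153.9), np.float64(154.0)]
cab ((624.286865234375, 186.98849487304688), (186.0641326904297, 152.9509735107422), 84.22306060791016) [[538.7999877929688, 102.0999984741211], [691.0, 86.69999694824219], [709.7000122070312, 271.8999938964844], [557.5999755859375, 287.20001220703125]]
upper bracket/pin 109 [520.12785814 285.26673779 124.36756124] [581.40426488 318.13426169 161.81731959] [541.4838179  298.4435297  142.37188791]
door top z [159.9 162.1 162.9] tab top [198.8 202.7 204.2]
[... 409 characters left out ...]
.float64(157.3)]
cabtop 650 [np.float64(156.3), np.float64(159.3), np.float64(158.9), np.float64(159.2), np.float64(157.3)]
cabtop 680 [np.float64(155.5), np.float64(155.2), np.float64(155.8), np.float64(155.1), np.float64(156.1)]
cab ((621.4338989257812, 190.1771240234375), (181.6165313720703, 151.20278930664062), 83.21607971191406) [[535.5999755859375, 108.9000015258789], [685.7999877929688, 91.0999984741211], [707.2000122070312, 271.3999938964844], [557.0999755859375, 289.29998779296875]]
upper bracket/pin 166 [520.13336636 285.50631715 103.57766566] [578.8362669  319.5469478  165.21467345] [548.79110232 300.79902276 142.96947759]
door top z [162.9 165.6 166.9] tab top [201.5 204.4 206.4]
```

```bash
cat > mv.py <<'E'
from h import *
from scipy.spatial.transform import Rotation as Ro
def info():
    s=read_state();R=Ro.from_quat(s['ee_rot']).as_matrix()
    print('t',round(s['clock'],2),'pos',s['position'].round(1),'ytool ang',np.degrees(np.arctan2(R[1,1],R[0,1])).round(2),'tilt',np.degrees(np.arccos(-R[2,2])).round(2),'F',s['contact_force'].round(1),'M',s['wrist_torque'].round(2),'w',round(s['gripper_width'],1),'q',s['joints'].round(2))
    return s,R
def to(*targets):
    s,R=info();a0=np.degrees(np.arctan2(R[1,1],R[0,1]))
    for x,y,z,a in targets:
        d=R.T@(np.array([x,y,z])-s['position'])/250
        da=(a-a0+180)%360-180
        print('tx %.4f ty %.4f tz %.4f spin %.4f'%(*d,-da/45))
E
python3 -c "
from mv import *
to((234,-579,300,112),(420,-400,300,150),(614.3,-214.6,270,156))"
```

```text
t 0.1 pos [ 233.8 -579.   210.4] ytool ang 111.98 tilt 0.11 F [ 0.1  0.2 -0.8] M [-0.01  0.06 -0.01] w 85.5 q [-0.93  0.39  0.01 -0.   -1.19 -0.26]
tx -0.0006 ty 0.0005 tz -0.3583 spin -0.0005
tx -0.9585 ty 0.3860 tz -0.3577 spin -0.8449
tx -1.9567 ty 0.7826 tz -0.2370 spin -0.9783
```

Request:
{"api": "play_rows", "payload": {"targets": [{"gripper": -1,"tx": 0,"ty": 0,"tz": -0.36,"spin": 0},{"gripper": -1,"tx": 0,"ty": 0,"tz": -0.36,"spin": 0},{"gripper": -1,"tx": -0.24,"ty": 0.1,"tz": -0.36,"spin": -0.2},{"gripper": -1,"tx": -0.48,"ty": 0.19,"tz": -0.36,"spin": -0.4},{"gripper": -1,"tx": -0.72,"ty": 0.29,"tz": -0.36,"spin": -0.6},{"gripper": -1,"tx": -0.96,"ty": 0.39,"tz": -0.36,"spin": -0.84},{"gripper": -1,"tx": -0.96,"ty": 0.39,"tz": -0.36,"spin": -0.84},{"gripper": -1,"tx": -0.96,"ty": 0.39,"tz": -0.36,"spin": -0.84}]}}

```text
clock: 1.1
position: [420.3, -398.7, 301.0]
ee_rot: [-0.499, 0.867, 0.0, -0.0]
contact_force: [-0.3, -0.1, -0.5]
gripper_width: 85.5
```

```bash
python3 -c "
from mv import *
to((614.3,-214.6,265,170.64))"
```

```text
t 1.1 pos [ 420.3 -398.7  301. ] ytool ang 149.83 tilt 0.05 F [-0.3 -0.1 -0.5] M [-0.01  0.04  0.04] w 85.5 q [-0.48  0.26  0.05 -0.   -1.36 -0.05]
tx -1.0267 ty -0.3008 tz 0.1438 spin -0.4624
```

Request:
{"api": "play_rows", "payload": {"targets": [{"gripper": -1,"tx": -0.2,"ty": -0.06,"tz": 0,"spin": -0.1},{"gripper": -1,"tx": -0.4,"ty": -0.12,"tz": 0,"spin": -0.2},{"gripper": -1,"tx": -0.6,"ty": -0.18,"tz": 0,"spin": -0.3},{"gripper": -1,"tx": -0.8,"ty": -0.24,"tz": 0,"spin": -0.4},{"gripper": -1,"tx": -1,"ty": -0.3,"tz": 0,"spin": -0.4624},{"gripper": -1,"tx": -1,"ty": -0.3,"tz": 0.144,"spin": -0.4624},{"gripper": -1,"tx": -1,"ty": -0.3,"tz": 0.144,"spin": -0.4624},{"gripper": -1,"tx": -1,"ty": -0.3,"tz": 0.144,"spin": -0.4624}]}}

```text
clock: 2.1
position: [610.5, -222.8, 266.6]
ee_rot: [-0.646, 0.763, -0.001, -0.0]
contact_force: [0.5, -0.0, 0.1]
gripper_width: 85.6
```

```bash
python3 -c "
from mv import *
to((614.3,-214.6,181,170.64))
d=grab('scene');e=grab('top')
a=cv2.resize(d['frame'][80:260,270:450],(400,400));b=cv2.resize(e['frame'][130:230,270:370],(400,400))
cv2.imwrite('pics/c3.png',np.hstack([a,b])[:,:,::-1])"
```

```text
t 2.1 pos [ 610.5 -222.8  266.6] ytool ang 170.48 tilt 0.09 F [ 0.5 -0.   0.1] M [ 0.   -0.03 -0.04] w 85.6 q [-0.1   0.4   0.17  0.   -1.34 -0.07]
tx -0.0352 ty -0.0093 tz 0.3426 spin -0.0037
```

View pics/c3.png

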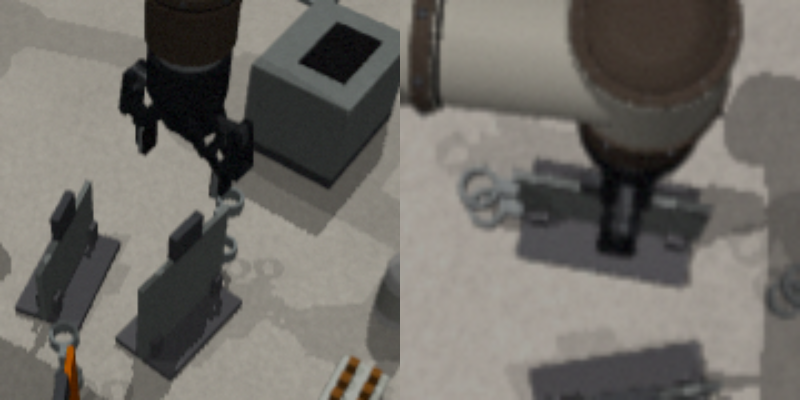

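The gripper straddles the tab (top crop (620,215)), jaws aligned with the door; descending.

Request:
{"api": "play_rows", "payload": {"targets": [{"gripper": -1,"tx": -0.035,"ty": -0.009,"tz": 0.08,"spin": -0.004},{"gripper": -1,"tx": -0.035,"ty": -0.009,"tz": 0.16,"spin": -0.004},{"gripper": -1,"tx": -0.035,"ty": -0.009,"tz": 0.24,"spin": -0.004},{"gripper": -1,"tx": -0.035,"ty": -0.009,"tz": 0.3,"spin": -0.004},{"gripper": -1,"tx": -0.035,"ty": -0.009,"tz": 0.3426,"spin": -0.004},{"gripper": -1,"tx": -0.035,"ty": -0.009,"tz": 0.3426,"spin": -0.004}]}}

```text
clock: 2.95
position: [614.1, -212.8, 179.4]
ee_rot: [-0.648, 0.762, 0.0, -0.0]
contact_force: [0.1, -0.1, 0.8]
gripper_width: 85.1
```

```bash
python3 -c "
from mv import *
info()"
```

```text
t 2.95 pos [ 614.1 -212.8  179.4] ytool ang 170.76 tilt 0.05 F [ 0.1 -0.1  0.8] M [ 0.08 -0.02  0.01] w 85.1 q [-0.09  0.45  0.03  0.   -1.15 -0.08]
```

Close.

Request:
{"api": "play_rows", "payload": {"targets": [{"gripper": 1},{"gripper": 1},{"gripper": 1},{"gripper": 1},{"gripper": 1},{"gripper": 1},{"gripper": 1},{"gripper": 1}]}}

```text
invalid input
```

```bash
python3 -c "
from mv import *
to((614.1,-212.8,239.4,170.76))"
```

```text
t 2.95 pos [ 614.1 -212.8  179.4] ytool ang 170.76 tilt 0.05 F [ 0.1 -0.1  0.8] M [ 0.08 -0.02  0.01] w 85.1 q [-0.09  0.45  0.03  0.   -1.15 -0.08]
tx -0.0000 ty 0.0001 tz -0.2401 spin 0.0000
```

Request:
{"api": "play_rows", "payload": {"targets": [{"gripper": 1,"tx": 0,"ty": 0,"tz": 0,"spin": 0},{"gripper": 1,"tx": 0,"ty": 0,"tz": 0,"spin": 0},{"gripper": 1,"tx": 0,"ty": 0,"tz": 0,"spin": 0},{"gripper": 1,"tx": 0,"ty": 0,"tz": 0,"spin": 0},{"gripper": 1,"tx": 0,"ty": 0,"tz": 0,"spin": 0},{"gripper": 1,"tx": 0,"ty": 0,"tz": 0,"spin": 0},{"gripper": 1,"tx": 0,"ty": 0,"tz": 0,"spin": 0},{"gripper": 1,"tx": 0,"ty": 0,"tz": 0,"spin": 0}]}}

```text
clock: 3.95
position: [614.6, -212.7, 180.2]
ee_rot: [-0.648, 0.762, -0.0, 0.0]
contact_force: [0.1, -0.1, 4.1]
gripper_width: 8.2
```

```bash
python3 -c "
from mv import *
to((614.1,-212.8,249.4,170.76))"
```

```text
t 3.95 pos [ 614.6 -212.7  180.2] ytool ang 170.79 tilt 0.05 F [ 0.1 -0.1  4.1] M [ 0.16 -0.02  0.03] w 8.2 q [-0.08  0.45  0.03  0.   -1.15 -0.08]
tx 0.0008 ty 0.0017 tz -0.2769 spin 0.0006
```

Request:
{"api": "play_rows", "payload": {"targets": [{"gripper": 1,"tx": 0,"ty": 0,"tz": -0.02,"spin": 0},{"gripper": 1,"tx": 0,"ty": 0,"tz": -0.04,"spin": 0},{"gripper": 1,"tx": 0,"ty": 0,"tz": -0.06,"spin": 0},{"gripper": 1,"tx": 0,"ty": 0,"tz": -0.06,"spin": 0}]}}

```text
clock: 4.45
position: [614.5, -212.7, 195.0]
ee_rot: [-0.648, 0.762, -0.0, 0.0]
contact_force: [-0.4, 0.1, -4.1]
gripper_width: 8.6
```

```bash
python3 -c "
from mv import *
info()
d=grab('scene');e=grab('top')
a=cv2.resize(d['frame'][80:260,270:450],(400,400));b=cv2.resize(e['frame'][130:230,270:370],(400,400))
cv2.imwrite('pics/c4.png',np.hstack([a,b])[:,:,::-1])"
```

```text
t 4.45 pos [ 614.5 -212.7  195. ] ytool ang 170.77 tilt 0.03 F [-0.4  0.1 -4.1] M [-0.08 -0.05 -0.01] w 8.6 q [-0.08  0.44  0.05 -0.   -1.18 -0.08]
```

View pics/c4.png

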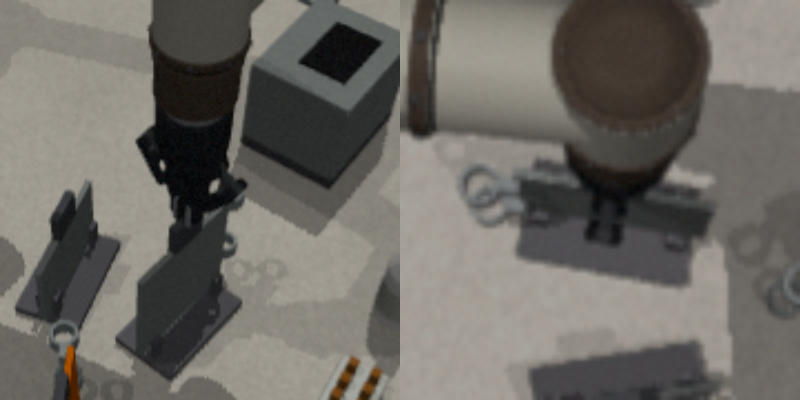

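```bash
python3 - <<'E'
from fit import *
S0=dict(np.load('scene0.npz'))
d=grab('scene')
for q in(S0,d):
    P=pts(q)
    def sel(lo,hi,x0,x1,y0,y1): 
        return P[(P[...,2]>lo)&(P[...,2]<hi)&(P[...,0]>x0)&(P[...,0]<x1)&(P[...,1]>y0)&(P[...,1]<y1)]
    print(np.percentile(sel(100,190,590,640,-290,-250)[:,2],[90,99]).round(1),np.percentile(sel(100,190,590,640,-180,-150)[:,2],[90,99]).round(1))
    a,b,r,k=line(sel(80,150,585,650,-285,-145));print(a-215*b,np.degrees(-np.arctan(b)),r,k)
    for lo in(70,90,110,130,145):
        a,b,r,k=line(sel(lo,lo+20,585,650,-285,-145));print(lo,round(a-215*b,2))
E
```

```text
[161.2 162.9] [161.1 162.9]
619.7134015879708 -9.290748032932791 0.5863116093653791 437
70 619.71
90 619.64
110 619.78
130 619.68
145 619.28
[176.  178.3] [173.9 176.5]
619.3390989763559 -9.281957100826862 0.5432459322636802 430
70 619.48
90 619.37
110 619.29
130 619.3
145 619.23
```

Lifted 15 mm, upright and in grip. Continue straight up.

Request:
{"api": "play_rows", "payload": {"targets": [{"gripper": 1,"tx": 0,"ty": 0,"tz": -0.04,"spin": 0},{"gripper": 1,"tx": 0,"ty": 0,"tz": -0.08,"spin": 0},{"gripper": 1,"tx": 0,"ty": 0,"tz": -0.12,"spin": 0},{"gripper": 1,"tx": 0,"ty": 0,"tz": -0.16,"spin": 0},{"gripper": 1,"tx": 0,"ty": 0,"tz": -0.2,"spin": 0},{"gripper": 1,"tx": 0,"ty": 0,"tz": -0.22,"spin": 0},{"gripper": 1,"tx": 0,"ty": 0,"tz": -0.22,"spin": 0}]}}

```text
clock: 5.48
position: [614.5, -212.7, 250.2]
ee_rot: [-0.648, 0.762, -0.0, 0.0]
contact_force: [0.0, -0.7, -3.7]
gripper_width: 8.0
```

```bash
python3 - <<'E'
from fit import *
from mv import info
s,R=info()
for n in('scene','top'):
    d=grab(n);np.savez(n+'1.npz',**d)
    P=pts(d)
    def sel(lo,hi,x0,x1,y0,y1): 
        return P[(P[...,2]>lo)&(P[...,2]<hi)&(P[...,0]>x0)&(P[...,0]<x1)&(P[...,1]>y0)&(P[...,1]<y1)]
    for y in(-285,-265,-175,-155): print(y,np.percentile(sel(150,250,590,640,y-10,y+10)[:,2],[50,90,99]).round(1),end='')
    a,b,r,k=line(sel(100,210,585,650,-285,-145));print(n,a-215*b,np.degrees(-np.arctan(b)),r,k)
    for lo in(100,120,140,160,180,200):
        a,b,r,k=line(sel(lo,lo+20,585,650,-285,-145));print(lo,round(a-215*b,2),end=' ')
    q=sel(100,225,585,650,-310,-130);print('y range',np.percentile(q[:,1],[0.5,1,99,99.5]).round(1))
a=cv2.resize(dict(np.load('scene1.npz'))['frame'][60:260,270:470],(400,400))
b=cv2.resize(d['frame'][130:230,250:350],(400,400))
cv2.imwrite('pics/c5.png',np.hstack([a,b])[:,:,::-1])
E
```

```text
t 5.47 pos [ 614.5 -212.7  250.2] ytool ang 170.78 tilt 0.05 F [ 0.  -0.7 -3.7] M [-0.05  0.   -0.04] w 8.0 q [-0.08  0.41  0.14 -0.   -1.3  -0.08]
-285 [198.1 231.5 234.2]-265 [202.8 232.2 234.4]-175 [196.9 229.5 231.2]-155 [200.5 229.3 230.9]scene 619.8360544933165 -9.270109237000066 0.5316435023983948 740
100 620.05 120 619.92 140 619.85 160 619.74 180 619.77 200 619.74 y range [-295.8 -294.8 -138.6 -137.6]
-285 [212.4 235.1 237.8]-265 [221.6 234.6 237.2]-175 [214.1 232.2 235.1]-155 [217.7 232.7 234.2]top 608.7158573310229 -9.317086040875816 0.39492223135005744 216
100 608.73 120 608.86 140 608.77 160 608.72 180 608.61 200 608.6 y range [-292.1 -290.8 -130.6 -130.3]
```

View pics/c5.png

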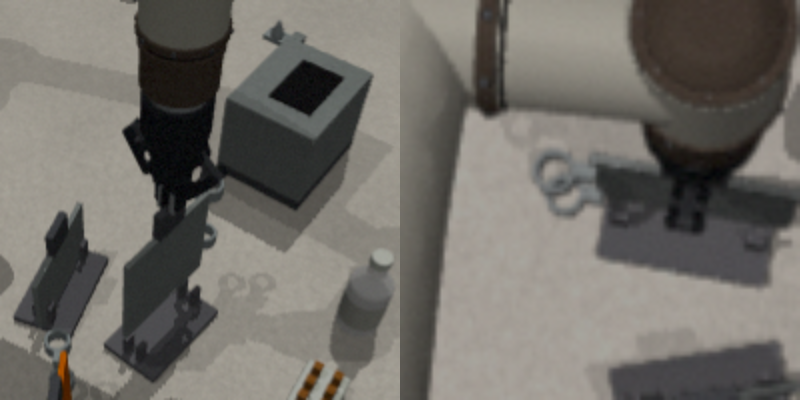

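```bash
cat > roll.py <<'E'
from fit import *
def roll(P,x0,x1,ys,zlo,zhi):
    o=[]
    for y in ys:
        q=P[(P[...,2]>zlo)&(P[...,2]<zhi)&(P[...,0]>x0)&(P[...,0]<x1)&(abs(P[...,1]-y)<4)]
        if len(q)>5:o.append((y,np.percentile(q[:,2],95)))
    o=np.array(o);p=np.polyfit(o[:,0],o[:,1],1);return np.degrees(np.arctan(p[0])),np.polyval(p,np.mean(ys)),len(o)
E
python3 - <<'E'
from roll import *
ys=list(range(-284,-245,8))+list(range(-186,-140,8))
for n in('scene','top'):
    print(n,roll(pts(dict(np.load(n+'0.npz'))),590,640,ys,100,175),roll(pts(dict(np.load(n+'1.npz'))),590,640,ys,150,245))
E
```

```text
scene (np.float64(-0.37820152403418517), np.float64(160.94484567445585), 11) (np.float64(-1.458831026446035), np.float64(231.31340244224606), 11)
top (np.float64(-0.5591616659058104), np.float64(164.53385964136152), 11) (np.float64(-1.2924582430026574), np.float64(233.8588277235621), 11)
```

```bash
python3 -c "
from mv import *
to((585,-170,250,170.78),(500,-40,250,172),(480,5,250,173))"
```

```text
t 5.58 pos [ 614.1 -212.5  249.3] ytool ang 170.77 tilt 0.06 F [ 0.8 -0.5 -5.2] M [-0.06  0.   -0.01] w 8.1 q [-0.08  0.41  0.14 -0.   -1.3  -0.08]
tx -0.1493 ty 0.1421 tz -0.0027 spin -0.0002
tx -0.6081 ty 0.5610 tz -0.0022 spin -0.0273
tx -0.7729 ty 0.6689 tz -0.0021 spin -0.0495
```

Request:
{"api": "play_rows", "payload": {"targets": [{"gripper": 1,"tx": -0.03,"ty": 0.03,"tz": 0,"spin": 0},{"gripper": 1,"tx": -0.09,"ty": 0.085,"tz": 0,"spin": 0},{"gripper": 1,"tx": -0.16,"ty": 0.15,"tz": 0,"spin": -0.01},{"gripper": 1,"tx": -0.24,"ty": 0.225,"tz": 0,"spin": -0.01},{"gripper": 1,"tx": -0.32,"ty": 0.3,"tz": 0,"spin": -0.02},{"gripper": 1,"tx": -0.4,"ty": 0.375,"tz": 0,"spin": -0.02},{"gripper": 1,"tx": -0.48,"ty": 0.445,"tz": 0,"spin": -0.03},{"gripper": 1,"tx": -0.56,"ty": 0.515,"tz": 0,"spin": -0.03},{"gripper": 1,"tx": -0.63,"ty": 0.57,"tz": 0,"spin": -0.04},{"gripper": 1,"tx": -0.7,"ty": 0.62,"tz": 0,"spin": -0.045},{"gripper": 1,"tx": -0.75,"ty": 0.655,"tz": 0,"spin": -0.05},{"gripper": 1,"tx": -0.77,"ty": 0.67,"tz": 0,"spin": -0.05}]}}

```text
clock: 7.08
position: [479.3, 4.9, 249.9]
ee_rot: [-0.663, 0.748, -0.0, 0.0]
contact_force: [0.9, -0.1, -4.8]
gripper_width: 8.2
```

```bash
python3 -c "
from mv import *
to((455,60,250,173.75),(455,208,237,173.75))"
```

```text
t 7.08 pos [479.3   4.9 249.9] ytool ang 173.09 tilt 0.01 F [ 0.9 -0.1 -4.8] M [-0.03 -0.02 -0.04] w 8.2 q [ 0.35  0.11 -0.27 -0.   -1.19 -0.47]
tx -0.2072 ty 0.1229 tz -0.0004 spin -0.0147
tx -0.7949 ty 0.1942 tz 0.0517 spin -0.0147
```

Request:
{"api": "play_rows", "payload": {"targets": [{"gripper": 1,"tx": -0.06,"ty": 0.04,"tz": 0,"spin": 0},{"gripper": 1,"tx": -0.13,"ty": 0.08,"tz": 0,"spin": -0.01},{"gripper": 1,"tx": -0.21,"ty": 0.123,"tz": 0,"spin": -0.015},{"gripper": 1,"tx": -0.3,"ty": 0.134,"tz": 0,"spin": -0.015},{"gripper": 1,"tx": -0.4,"ty": 0.146,"tz": 0,"spin": -0.015},{"gripper": 1,"tx": -0.5,"ty": 0.159,"tz": 0.01,"spin": -0.015},{"gripper": 1,"tx": -0.6,"ty": 0.17,"tz": 0.02,"spin": -0.015},{"gripper": 1,"tx": -0.69,"ty": 0.181,"tz": 0.035,"spin": -0.015},{"gripper": 1,"tx": -0.76,"ty": 0.19,"tz": 0.045,"spin": -0.015},{"gripper": 1,"tx": -0.795,"ty": 0.194,"tz": 0.052,"spin": -0.015},{"gripper": 1,"tx": -0.795,"ty": 0.194,"tz": 0.052,"spin": -0.015}]}}

```text
clock: 8.45
position: [455.8, 207.5, 236.6]
ee_rot: [-0.667, 0.745, -0.0, -0.0]
contact_force: [-0.2, 0.3, -4.0]
gripper_width: 8.5
```

```bash
python3 - <<'E'
from mv import *
info()
for n in('scene','top'):
    d=grab(n,n+'2');np.savez(n+'2.npz',**d)
a=dict(np.load('scene2.npz'))['frame'][50:180,330:480];b=d['frame'][130:260,120:270]
cv2.imwrite('pics/c6.png',np.hstack([cv2.resize(a,(400,347),interpolation=2),cv2.resize(b,(400,347),interpolation=2)])[:,:,::-1])
E
```

```text
t 8.45 pos [455.8 207.5 236.6] ytool ang 173.73 tilt 0.03 F [-0.2  0.3 -4. ] M [-0.02  0.01 -0.  ] w 8.5 q [ 0.75  0.15 -0.25  0.   -1.17 -0.86]
```

View pics/c6.png

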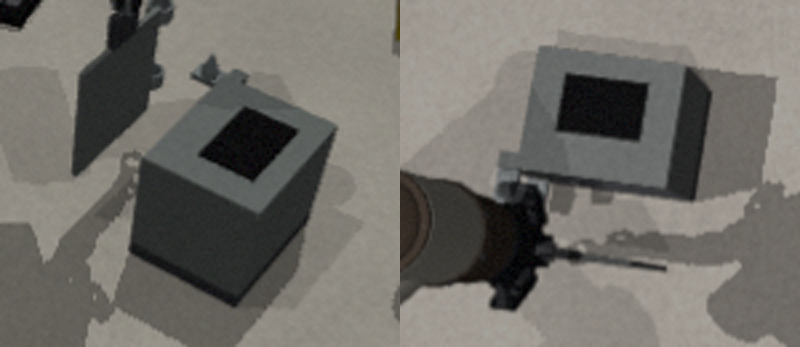

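View pics/scene2.png

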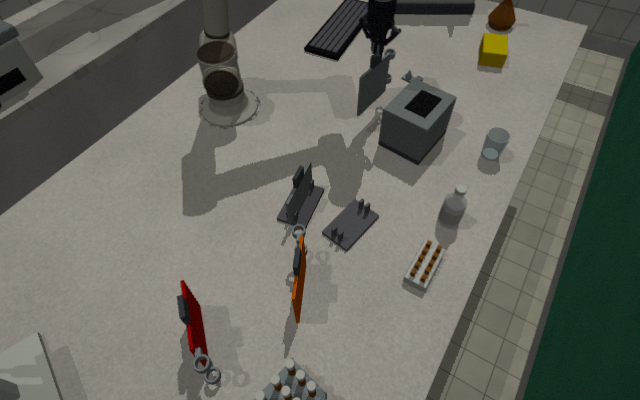

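View pics/top2.png

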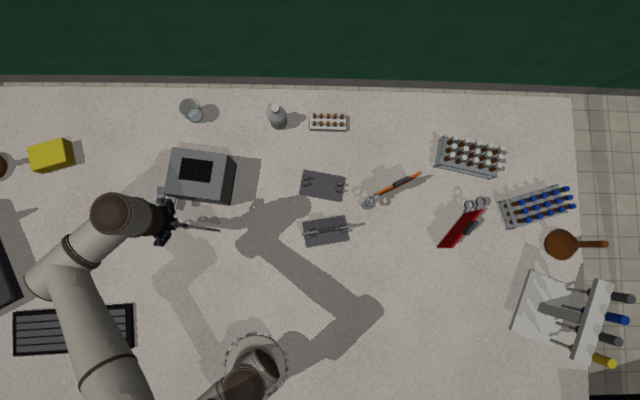

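```bash
python3 - <<'E'
from roll import *
d=dict(np.load('scene2.npz'));P=pts(d)
def sel(lo,hi,x0,x1,y0,y1): 
    return P[(P[...,2]>lo)&(P[...,2]<hi)&(P[...,0]>x0)&(P[...,0]<x1)&(P[...,1]>y0)&(P[...,1]<y1)]
q=sel(80,212,420,500,110,290)
for lo,hi in((80,210),(80,120),(120,160),(160,210)):
    a,b,r,k=line(sel(lo,hi,425,500,130,275));print('S face x@y=205',round(a+205*b,2),'yaw',np.degrees(-np.arctan(b)).round(2),r.round(2),k)
print(roll(P,420,500,list(range(135,175,8))+list(range(235,275,8)),150,240))
for lo in(100,120,140,160,180,200): 
    w=sel(lo,lo+20,420,500,100,300);print(lo,np.percentile(w[:,1],[.5,2,98,99.5]).round(1))
# cabinet side edges in S : front-side corner edges; upper ring
for nm,b in(('ring',(150,215,420,520,280,345)),('pin',(120,170,505,580,282,330))):
    w=sel(*b);print(nm,len(w),w.min(0).round(1),w.max(0).round(1),np.median(w,0).round(1))
# cabinet -y side face line & top fits both views
for n in('scene','top'):
    D=dict(np.load(n+'0.npz'));PP=pts(D)
    m=(PP[...,2]>20)&(PP[...,2]<145)&(PP[...,0]>535)&(PP[...,0]<705)&(PP[...,1]>70)&(PP[...,1]<125)
    w=PP[m];a,b,r,k=line(w[:,[1,0,2]]);print(n,'side y@620',a+620*b,'yaw',np.degrees(np.arctan(b)),r,k)
E
```

```text
S face x@y=205 461.01 yaw -6.26 0.87 680
S face x@y=205 460.87 yaw -6.08 0.86 176
S face x@y=205 460.99 yaw -6.38 0.87 218
S face x@y=205 461.12 yaw -6.23 0.88 288
(np.float64(-1.8095200298126812), np.float64(216.88884526122715), 10)
100 [124.5 125.5 295.9 299.3]
120 [126.2 127.2 279.1 282.1]
140 [125.4 126.  276.4 281.3]
160 [123.4 125.7 279.3 281.1]
180 [125.4 125.7 298.7 299.5]
200 [126.2 127.7 282.1 298.7]
ring 79 [440.3 280.8 166.5] [474.8 331.6 214. ] [463.1 307.7 195. ]
pin 121 [514.4 283.3 125.2] [579.9 319.2 159.8] [539.9 298.2 140.1]
scene side y@620 99.32324604136373 yaw -6.527048226302608 1.3491585585071157 1230
top side y@620 99.83456935314503 yaw -6.374260647251925 0.5091518754289117 380
```

```bash
python3 - <<'E'
from fit import *
o=[]
for n,(u,v) in(('scene',(410,78)),('top',(168,196))):
    D=dict(np.load(n+'0.npz'));c=D['frame'][v-16:v+16,u-20:u+20]
    c=cv2.resize(c,(400,320),interpolation=cv2.INTER_CUBIC);c=np.clip(c*1.6,0,255).astype(np.uint8)
    for i in range(0,40,5): cv2.putText(c,str(u-20+i),(i*10,10),0,.3,(255,255,0)); c[:4,i*10]=255
    for i in range(0,32,4): cv2.putText(c,str(v-16+i),(0,i*10+8),0,.3,(255,0,255))
    o.append(c)
    PP=pts(D)
    m=(PP[...,0]>500)&(PP[...,0]<580)&(PP[...,1]>282)&(PP[...,1]<340)&(PP[...,2]>140)
    vv,uu=np.nonzero(m)
    for z,a,b,p in sorted(zip(PP[...,2][m],uu,vv,PP[m].round(1).tolist()),reverse=True)[:12]:print(n,a,b,p)
    for zl,zh in((30,60),(60,90),(90,120),(120,145)):
        m=(PP[...,2]>zl)&(PP[...,2]<zh)&(PP[...,0]>550)&(PP[...,0]<690)&(PP[...,1]>70)&(PP[...,1]<125)
        w=PP[m];a,b,r,k=line(w[:,[1,0,2]]);print(n,zl,'side y@620',a+620*b,'yaw',np.degrees(np.arctan(b)),r,k)
cv2.imwrite('pics/pin.png',np.hstack(o)[:,:,::-1])
E
```

```text
scene 409 70 [534.7, 303.0, 161.8]
scene 409 71 [536.3, 299.7, 160.8]
scene 410 72 [539.8, 301.2, 157.3]
scene 408 71 [531.2, 305.3, 155.2]
scene 410 73 [540.9, 299.5, 154.9]
scene 409 72 [536.0, 302.6, 154.9]
scene 408 73 [534.7, 298.4, 153.3]
scene 408 72 [532.3, 303.8, 152.8]
scene 407 73 [531.6, 297.8, 152.6]
scene 416 79 [568.7, 285.3, 152.0]
scene 410 74 [541.5, 299.7, 151.2]
scene 419 80 [578.6, 286.5, 151.1]
scene 30 side y@620 99.54647831827423 yaw -6.603240505061828 1.3863516349135914 257
scene 60 side y@620 99.25288514598516 yaw -6.370602460187088 1.3399270990816994 270
scene 90 side y@620 99.22660809935225 yaw -6.16384515473497 1.3268360786658133 280
scene 120 side y@620 99.11183131348272 yaw -6.6564852243916945 1.3176808452134074 252
top 156 201 [529.5, 303.2, 165.2]
top 155 200 [532.6, 306.9, 164.4]
top 156 200 [532.9, 304.7, 162.2]
top 157 201 [530.0, 301.7, 161.1]
top 155 201 [529.9, 308.2, 160.8]
top 157 200 [533.3, 302.7, 159.3]
top 157 199 [536.7, 303.9, 157.0]
top 158 201 [530.5, 300.5, 156.6]
top 164 189 [568.8, 284.2, 156.5]
top 157 202 [527.4, 303.6, 156.2]
top 164 188 [572.0, 284.6, 156.2]
top 158 199 [536.9, 301.3, 155.7]
top 30 side y@620 99.68199652418234 yaw -6.191505423451475 0.5569555626476977 76
top 60 side y@620 99.80797898227813 yaw -6.2487635878810215 0.5273690768982086 85
top 90 side y@620 99.87105906122332 yaw -6.4743055341099955 0.5235110385042671 89
top 120 side y@620 99.93478033016534 yaw -6.378062272451278 0.4567904709597201 81
```

View pics/pin.png

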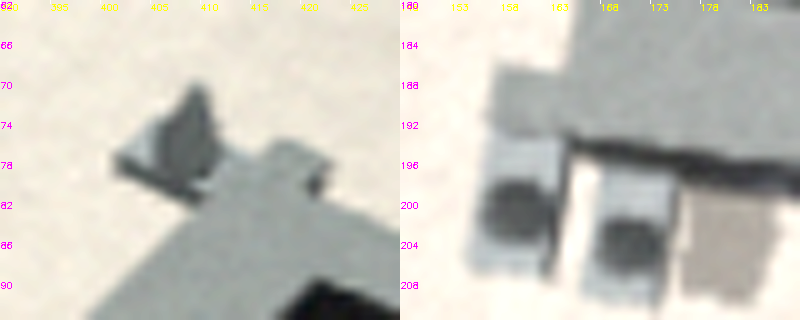

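```bash
python3 - <<'E'
from fit import *
S=dict(np.load('scene0.npz'));T=dict(np.load('top0.npz'));S2=dict(np.load('scene2.npz'))
print('S tip',onplane(S,409.3,69.9,162));
print('T up',onplane(T,159.3,200.6,141.7),'T low',onplane(T,170.5,204.0,46.7))
c=S2['frame'][35:75,365:405];c=cv2.resize(c,(480,480),interpolation=cv2.INTER_CUBIC);c=np.clip(c*1.6,0,255).astype(np.uint8)
t=dict(np.load('top1.npz'))['frame'][155:195,265:305];t=cv2.resize(t,(300,300),interpolation=cv2.INTER_CUBIC);t=np.vstack([np.clip(t*1.6,0,255).astype(np.uint8),np.zeros((180,300,3),np.uint8)])
cv2.imwrite('pics/ring.png',np.hstack([c,t])[:,:,::-1])
E
```

```text
S tip [535.34931956 303.70735973 162.        ]
T up [533.55049055 302.59686275 141.7       ] T low [533.3339404  302.31952356  46.7       ]
```

View pics/ring.png

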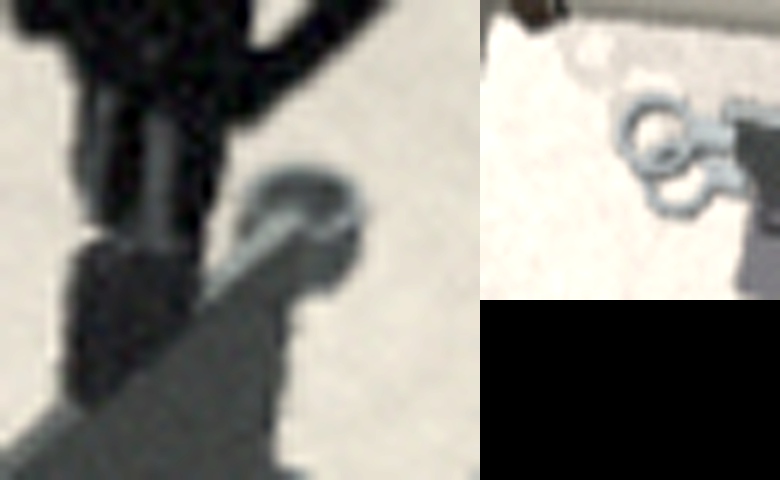

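```bash
python3 - <<'E'
from fit import *
S2=dict(np.load('scene2.npz'));T1=dict(np.load('top1.npz'))
rs=onplane(S2,389.7,51.5,200)[:2];rt=onplane(T1,287.8,172.9,215.5)[:2]
print(rs,rt)
def fr(v,y): y=np.radians(y);return np.array([[np.cos(y),np.sin(y)],[-np.sin(y),np.cos(y)]])@v
S_off=np.array([1.4,-1.8]) # S minus mean
print('door-frame ring-TCP: S',fr(rs-S_off-[455.8,207.5],-6.27),'T',fr(rt+S_off-[614.5,-212.7],-9.3))
print('S standoff in cab frame', fr(np.array([535.3,303.7])-rs,-6.35))
E
```

```text
[458.39726098 308.51806365] [ 616.04865488 -107.11947113]
door-frame ring-TCP: S [-10.03905825 102.33379186] T [-13.86143309 102.89292206]
S standoff in cab frame [76.96381241  3.71706694]
```

```bash
python3 -c "
from mv import *
to((534.5,200.2,236.6,173.65))"
```

```text
t 8.55 pos [455.8 206.8 236.8] ytool ang 173.68 tilt 0.04 F [-0.3 -1.1 -5.3] M [-0.11  0.04  0.01] w 8.5 q [ 0.75  0.15 -0.25  0.   -1.17 -0.86]
tx -0.0084 ty -0.3159 tz 0.0008 spin 0.0008
```

Request:
{"api": "play_rows", "payload": {"targets": [{"gripper": 1,"tx": -0.003,"ty": -0.04,"tz": 0,"spin": 0},{"gripper": 1,"tx": -0.008,"ty": -0.1,"tz": 0,"spin": 0},{"gripper": 1,"tx": -0.008,"ty": -0.16,"tz": 0,"spin": 0},{"gripper": 1,"tx": -0.008,"ty": -0.22,"tz": 0,"spin": 0},{"gripper": 1,"tx": -0.008,"ty": -0.27,"tz": 0,"spin": 0},{"gripper": 1,"tx": -0.008,"ty": -0.305,"tz": 0,"spin": 0},{"gripper": 1,"tx": -0.008,"ty": -0.316,"tz": 0,"spin": 0},{"gripper": 1,"tx": -0.008,"ty": -0.316,"tz": 0,"spin": 0}]}}

```text
clock: 9.55
position: [534.4, 200.6, 236.6]
ee_rot: [-0.667, 0.745, 0.0, -0.0]
contact_force: [0.2, 0.7, -4.2]
gripper_width: 8.1
```

```bash
python3 - <<'E'
from mv import *
info()
S=grab('scene','scene3');T=grab('top','top3');np.savez('scene3.npz',**S)
a=S['frame'][45:105,375:450];b=T['frame'][160:220,140:215]
f=lambda c:np.clip(cv2.resize(c,(400,320),interpolation=2)*1.6,0,255).astype(np.uint8)
cv2.imwrite('pics/c7.png',np.hstack([f(a),f(b)])[:,:,::-1])
E
```

```text
t 9.55 pos [534.4 200.6 236.6] ytool ang 173.7 tilt 0.03 F [ 0.2  0.7 -4.2] M [-0.04  0.09  0.05] w 8.1 q [ 0.64  0.28 -0.09 -0.   -1.21 -0.75]
```

View pics/c7.png

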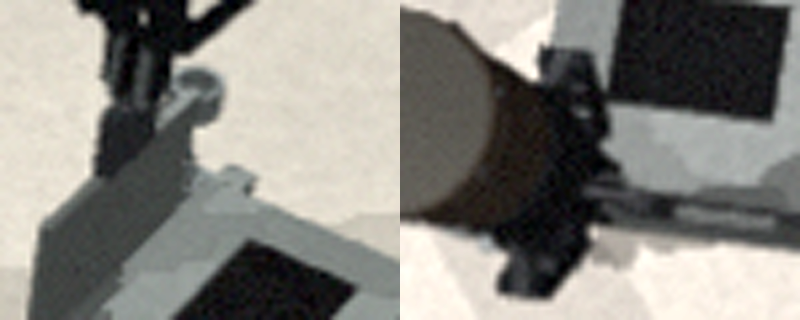

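The door stands in front of the pins, level, no contact; ring at c7 (198,82), checking it against the pin tip in the same view.

```bash
python3 - <<'E'
from roll import *
d=dict(np.load('scene3.npz'));P=pts(d)
for z in (198,200,202): print(onplane(d,411.7,59.9,z).round(1),'pin tip S 535.3 303.7')
ys=list(range(128,168,8))+list(range(228,268,8))
print(roll(P,500,560,ys,175,240))
def sel(lo,hi,x0,x1,y0,y1): 
    return P[(P[...,2]>lo)&(P[...,2]<hi)&(P[...,0]>x0)&(P[...,0]<x1)&(P[...,1]>y0)&(P[...,1]<y1)]
a,b,r,k=line(sel(175,212,500,565,125,270));print(a+197*b,np.degrees(-np.arctan(b)),r,k)
w=sel(175,210,500,565,100,290);print(np.percentile(w[:,1],[.5,2,98,99.5]).round(1))
w=sel(170,215,500,570,290,345);print(len(w),w.min(0),w.max(0))
E
```

```text
[536.2 306.3 198. ] pin tip S 535.3 303.7
[537.1 303.5 200. ] pin tip S 535.3 303.7
[538.  300.8 202. ] pin tip S 535.3 303.7
(np.float64(-0.8682341872311193), np.float64(218.03618525765285), 10)
539.2708576481649 -6.255568497561501 0.6374596145931992 189
[117.6 119.4 286.3 289.7]
68 [518.6926838  290.17415167 178.34557027] [551.79244568 321.7214028  202.50980786]
```

Ring centre ≈ (535.3, 304.7) by its extents vs pin tip (535.3, 303.7): aligned. Lowering in stages.

Request:
{"api": "play_rows", "payload": {"targets": [{"gripper": 1,"tx": 0,"ty": 0,"tz": 0.016,"spin": 0},{"gripper": 1,"tx": 0,"ty": 0,"tz": 0.032,"spin": 0},{"gripper": 1,"tx": 0,"ty": 0,"tz": 0.048,"spin": 0},{"gripper": 1,"tx": 0,"ty": 0,"tz": 0.064,"spin": 0},{"gripper": 1,"tx": 0,"ty": 0,"tz": 0.08,"spin": 0},{"gripper": 1,"tx": 0,"ty": 0,"tz": 0.096,"spin": 0},{"gripper": 1,"tx": 0,"ty": 0,"tz": 0.11,"spin": 0},{"gripper": 1,"tx": 0,"ty": 0,"tz": 0.11,"spin": 0}]}}

```text
clock: 10.65
position: [534.4, 200.6, 208.9]
ee_rot: [-0.667, 0.745, 0.0, -0.0]
contact_force: [-0.8, 0.2, -4.2]
gripper_width: 8.2
```

```bash
python3 -c "
from mv import *
info()"
```

```text
t 10.65 pos [534.4 200.6 208.9] ytool ang 173.7 tilt 0.05 F [-0.8  0.2 -4.2] M [-0.09  0.01  0.04] w 8.2 q [ 0.64  0.3  -0.13 -0.   -1.14 -0.75]
```

Request:
{"api": "play_rows", "payload": {"targets": [{"gripper": 1,"tx": 0,"ty": 0,"tz": 0.01,"spin": 0},{"gripper": 1,"tx": 0,"ty": 0,"tz": 0.02,"spin": 0},{"gripper": 1,"tx": 0,"ty": 0,"tz": 0.03,"spin": 0},{"gripper": 1,"tx": 0,"ty": 0,"tz": 0.04,"spin": 0},{"gripper": 1,"tx": 0,"ty": 0,"tz": 0.04,"spin": 0}]}}

```text
clock: 11.28
position: [534.4, 200.6, 199.0]
ee_rot: [-0.667, 0.745, 0.0, -0.0]
contact_force: [-1.0, 0.4, -4.7]
gripper_width: 8.8
```

```bash
python3 -c "
from mv import *
info()"
```

```text
t 11.28 pos [534.4 200.6 199. ] ytool ang 173.7 tilt 0.04 F [-1.   0.4 -4.7] M [-0.04  0.04 -0.03] w 8.8 q [ 0.64  0.3  -0.15 -0.   -1.12 -0.75]
```

Request:
{"api": "play_rows", "payload": {"targets": [{"gripper": 1,"tx": 0,"ty": 0,"tz": 0.006,"spin": 0},{"gripper": 1,"tx": 0,"ty": 0,"tz": 0.012,"spin": 0},{"gripper": 1,"tx": 0,"ty": 0,"tz": 0.018,"spin": 0},{"gripper": 1,"tx": 0,"ty": 0,"tz": 0.024,"spin": 0},{"gripper": 1,"tx": 0,"ty": 0,"tz": 0.024,"spin": 0}]}}

```text
clock: 11.9
position: [534.5, 200.7, 193.1]
ee_rot: [-0.667, 0.745, 0.0, -0.0]
contact_force: [0.5, 0.5, -5.1]
gripper_width: 8.3
```

```bash
python3 -c "
from mv import *
info()"
```

```text
t 11.9 pos [534.5 200.7 193.1] ytool ang 173.7 tilt 0.02 F [ 0.5  0.5 -5.1] M [ 0.03 -0.   -0.02] w 8.3 q [ 0.64  0.31 -0.16 -0.   -1.11 -0.75]
```

Request:
{"api": "play_rows", "payload": {"targets": [{"gripper": 1,"tx": 0,"ty": 0,"tz": 0.006,"spin": 0},{"gripper": 1,"tx": 0,"ty": 0,"tz": 0.012,"spin": 0},{"gripper": 1,"tx": 0,"ty": 0,"tz": 0.012,"spin": 0}]}}

```text
clock: 12.28
position: [534.5, 200.6, 190.1]
ee_rot: [-0.667, 0.745, 0.0, -0.0]
contact_force: [0.2, -0.6, -4.5]
gripper_width: 8.5
```

```bash
python3 -c "
from mv import *
info()"
```

```text
t 12.28 pos [534.5 200.6 190.1] ytool ang 173.7 tilt 0.02 F [ 0.2 -0.6 -4.5] M [-0.02  0.05 -0.01] w 8.5 q [ 0.64  0.31 -0.16 -0.   -1.1  -0.75]
```

Request:
{"api": "play_rows", "payload": {"targets": [{"gripper": 1,"tx": 0,"ty": 0,"tz": 0.004,"spin": 0},{"gripper": 1,"tx": 0,"ty": 0,"tz": 0.008,"spin": 0},{"gripper": 1,"tx": 0,"ty": 0,"tz": 0.012,"spin": 0},{"gripper": 1,"tx": 0,"ty": 0,"tz": 0.012,"spin": 0}]}}

```text
clock: 12.78
position: [535.0, 200.4, 188.0]
ee_rot: [-0.667, 0.745, -0.0, 0.0]
contact_force: [-0.3, -1.6, 0.2]
gripper_width: 8.6
```

```bash
python3 -c "
from mv import *
info()"
```

```text
t 12.78 pos [535.  200.4 188. ] ytool ang 173.71 tilt 0.07 F [-0.3 -1.6  0.2] M [-0.63  0.01  0.01] w 8.6 q [ 0.64  0.31 -0.16  0.   -1.1  -0.75]
```

Request:
{"api": "play_rows", "payload": {"targets": [{"gripper": 1,"tx": 0,"ty": 0,"tz": 0.004,"spin": 0},{"gripper": 1,"tx": 0,"ty": 0,"tz": 0.008,"spin": 0},{"gripper": 1,"tx": 0,"ty": 0,"tz": 0.008,"spin": 0}]}}

```text
clock: 13.15
position: [535.7, 200.0, 187.5]
ee_rot: [-0.667, 0.745, -0.001, 0.001]
contact_force: [-0.8, -5.2, 7.5]
gripper_width: 8.4
```

```bash
python3 - <<'E'
from mv import *
from roll import *
info()
d=grab('scene','scene4');T=grab('top','top4');P=pts(d)
ys=list(range(128,168,8))+list(range(228,268,8))
print(roll(P,500,560,ys,155,200))
a=d['frame'][45:125,365:465];b=T['frame'][160:220,140:215]
f=lambda c:np.clip(cv2.resize(c,(400,320),interpolation=2)*1.6,0,255).astype(np.uint8)
cv2.imwrite('pics/c8.png',np.hstack([f(a),f(b)])[:,:,::-1])
E
```

```text
t 13.15 pos [535.7 200.  187.5] ytool ang 173.74 tilt 0.19 F [-0.8 -5.2  7.5] M [-1.46  0.18  0.07] w 8.4 q [ 0.64  0.31 -0.17  0.   -1.09 -0.75]
(np.float64(-0.5275782483823204), np.float64(168.8176444104035), 9)
```

View pics/c8.png

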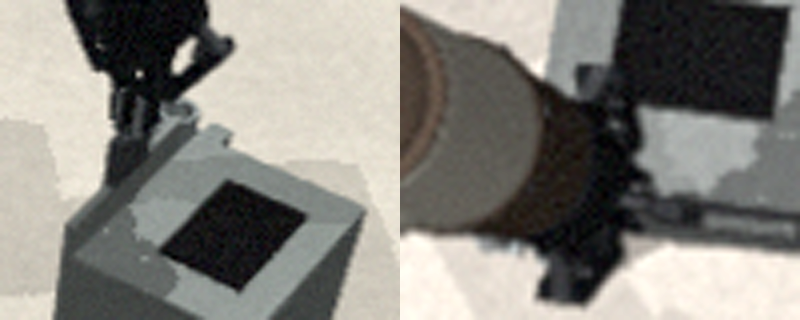

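Door's top is level at ~170 mm (bottom 20 = home), seat contact ~12 N. Relax a little and release.

Request:
{"api": "play_rows", "payload": {"targets": [{"gripper": 1,"tx": 0,"ty": 0,"tz": -0.004,"spin": 0},{"gripper": 1,"tx": 0,"ty": 0,"tz": -0.004,"spin": 0},{"gripper": -0.6,"tx": 0,"ty": 0,"tz": -0.004,"spin": 0},{"gripper": -0.6,"tx": 0,"ty": 0,"tz": -0.004,"spin": 0},{"gripper": -0.6,"tx": 0,"ty": 0,"tz": -0.004,"spin": 0},{"gripper": -0.6,"tx": 0,"ty": 0,"tz": -0.004,"spin": 0},{"gripper": -0.6,"tx": 0,"ty": 0,"tz": -0.004,"spin": 0}]}}

```text
clock: 14.12
position: [534.6, 200.8, 186.2]
ee_rot: [-0.667, 0.745, 0.0, -0.0]
contact_force: [-0.7, 0.3, -0.6]
gripper_width: 68.5
```

```bash
python3 -c "
from mv import *
info()"
```

```text
t 14.12 pos [534.6 200.8 186.2] ytool ang 173.71 tilt 0.01 F [-0.7  0.3 -0.6] M [ 0.04 -0.    0.03] w 68.5 q [ 0.64  0.31 -0.17 -0.   -1.09 -0.75]
```

Released with zero contact force; straight up, then back away.

Request:
{"api": "play_rows", "payload": {"targets": [{"gripper": -0.6,"tx": 0,"ty": 0,"tz": -0.06,"spin": 0},{"gripper": -0.6,"tx": 0,"ty": 0,"tz": -0.16,"spin": 0},{"gripper": -0.6,"tx": 0,"ty": 0,"tz": -0.3,"spin": 0},{"gripper": -0.6,"tx": 0,"ty": 0,"tz": -0.44,"spin": 0},{"gripper": -0.6,"tx": 0.15,"ty": 0.15,"tz": -0.5,"spin": 0},{"gripper": -0.6,"tx": 0.35,"ty": 0.25,"tz": -0.5,"spin": 0},{"gripper": -0.6,"tx": 0.55,"ty": 0.25,"tz": -0.5,"spin": 0},{"gripper": -0.6,"tx": 0.75,"ty": 0.25,"tz": -0.5,"spin": 0},{"gripper": -0.6,"tx": 0.95,"ty": 0.25,"tz": -0.5,"spin": 0},{"gripper": -0.6,"tx": 0.95,"ty": 0.25,"tz": -0.5,"spin": 0}]}}

```text
clock: 15.38
position: [445.9, -31.0, 312.8]
ee_rot: [-0.666, 0.746, -0.001, 0.001]
contact_force: [0.4, 0.5, -0.3]
gripper_width: 68.2
```

```bash
python3 - <<'E'
from mv import *
from roll import *
info()
d=grab('scene','scene5');T=grab('top','top5')
ys=list(range(128,168,8))+list(range(228,268,8))
for q,x in((d,4),(T,-4)):
    P=pts(q);print(roll(P,500,560,ys,155,200))
    def sel(lo,hi,x0,x1,y0,y1): 
        return P[(P[...,2]>lo)&(P[...,2]<hi)&(P[...,0]>x0)&(P[...,0]<x1)&(P[...,1]>y0)&(P[...,1]<y1)]
    a,b,r,k=line(sel(30 if x<0 else 158,168,505,560,125,270));print('face x@197',a+197*b,'yaw',np.degrees(-np.arctan(b)),r,k)
    w=sel(148,163,505,560,292,330);print('ring top z',np.percentile(w[:,2],[50,90]),w[:,:2].min(0),w[:,:2].max(0),len(w))
    w=sel(100,165,430,490,-310,-140);print('blank',len(w),w.mean(0).round(1))
f=lambda c:np.clip(cv2.resize(c,(400,320),interpolation=2)*1.6,0,255).astype(np.uint8)
cv2.imwrite('pics/c9.png',np.hstack([f(d['frame'][45:125,365:465]),f(T['frame'][150:214,145:245])])[:,:,::-1])
E
```

```text
t 15.38 pos [445.9 -31.  312.8] ytool ang 173.45 tilt 0.14 F [ 0.4  0.5 -0.3] M [ 0.03 -0.02  0.01] w 68.2 q [ 0.3   0.01 -0.22  0.   -1.34 -0.41]
(np.float64(1.9064444199025044), np.float64(167.26538793360507), 9)
face x@197 538.6763547340012 yaw -6.510211417169878 2.807680322439913 72
ring top z [152.35724159 156.25102964] [519.49956953 292.82520711] [551.34395165 317.42199561] 44
blank 304 [ 459.5 -233.4  125.1]
(np.float64(4.895771232645386), np.float64(166.60402278338623), 9)
face x@197 545.7177111287218 yaw 3.2805647154446276 10.093301007031164 289
ring top z [154.95082847 158.76896177] [515.30900439 292.63346389] [559.98440342 321.2869099 ] 68
blank 152 [ 452.5 -226.4  128.8]
```

View pics/c9.png

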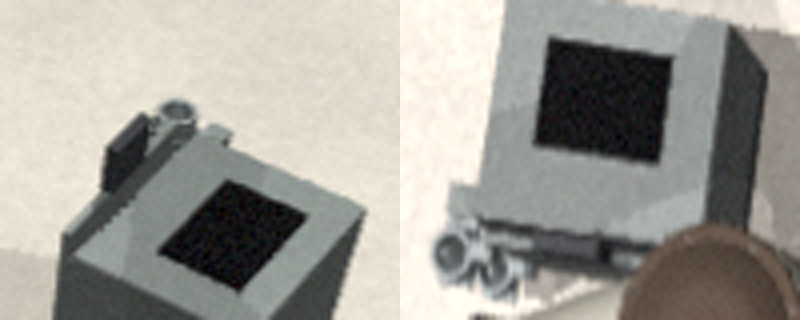

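View pics/top5.png

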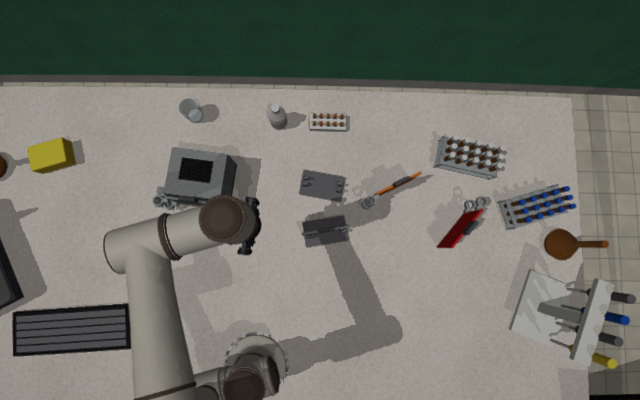

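Both rings sit concentric around dark pins (top crop (452,252) and (498,275)), tab upright, door parallel across the front, blank still in its stand. One last height check of both door ends.

```bash
python3 - <<'E'
from fit import *
d=grab('scene');P=pts(d);C=np.array([534.5+1.2,198.]);y=np.radians(-6.4)
L=(P[...,:2]-C)@np.array([[np.cos(y),-np.sin(y)],[np.sin(y),np.cos(y)]])
for c in(-70,-50,45,65):
    m=(abs(L[...,1]-c)<10)&(L[...,0]>-9)&(L[...,0]<2)&(P[...,2]>155)&(P[...,2]<200)
    print(c,np.percentile(P[...,2][m],[50,90]).round(1),L[...,0][m].mean().round(1),m.sum())
m=(abs(L[...,1])<15)&(abs(L[...,0])<12)&(P[...,2]>200)&(P[...,2]<220);print('tab top z',np.median(P[...,2][m]),np.percentile(P[...,2][m],95))
print(job_done())
E
```

```text
-70 [164.  166.3] -0.4 9
-50 [164.1 165.9] -0.0 7
45 [166.7 167.8] -0.5 6
65 [167.5 168. ] -0.2 6
tab top z 205.2783733769602 207.25998404522966
the job is handed in; nothing more can be done
None
```

The grey door with rings is back on the cabinet and handed in at about 15.5 s of robot time. I lifted it out of the far stand, held it closed in front of the pins, lowered it about 48 mm onto both, let go and backed off.

**Checks that agree with home:**
- While I lowered the door, there was no contact until the gripper reached 188.0 mm. That is within a millimetre of the calculated home height of 188.2 mm.
- With the door still gripped, its top edge was level at about 170 mm, which puts its underside at 20 mm. I pressed it down with about 12 N before letting go.
- After release the force on the gripper was about zero. In the top view both rings sit around their pins, and the door lies parallel to the cabinet front (yaw −6.5° against about −6.4°).
- The blank is still in its stand.

**Checks that disagree or are weak:**
- **Sag after release:** the last scene-camera check read the free end of the door about 2 mm lower than the knuckle end, roughly 1°. It rests on only 6–9 pixels per point. It fits the knuckles' 1.2 mm play per side, but I handed the job in without a second measurement.
- **Unusable readings:** the automatic slope fits for the released door, and the top-camera face fit, were mixed up with the cabinet top, so I ignored them.
- **Grip width:** the gripper read about 8 mm on the 12 mm tab. I did not explain this, but the hold never slipped vertically. The door did tilt about 1° in the grip and straightened when it seated.

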